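# Close the button mould

### The arm

A 6-joint arm with a two-finger parallel gripper is mounted at the origin on a cart in front of the work surface, level with it; the furniture and walls round the work are solid. World frame = base frame: x ahead of the robot, y to its left, z up, the work surface at z = 0. Lengths are in m, angles in rad, forces in N, time in s.
With the tool pointing down it reaches from about 0.2 to 0.875 m from the base axis. Payload 3.4 kg.
Tool frame: the origin (TCP) lies midway between the tips of the shut fingers; the grasp point (between the pads) lies 19 mm behind it; z points along the fingers, y is the line along which they close (so a half turn about z gives the same grasp; the last joint's range is limited). The gripper opens to 94 mm and grips with 3 to 60 N. Pads are 16 mm wide; open, the fingers measure 119 mm over their backs; the gripper's body (75 mm by 177 mm) begins 78 mm behind the grasp point.
Start: joints at [1.076, 0.276, 1.505, -0, 1.361, -0.121], TCP at [0.21, 0.535, 0.205] pointing down, gripper open.
Joint ranges: [-2.89, 2.89], [-0.75, 2.08], [0.22, 2.7], [-1.18, 4.32], [0.11, 2.71], [-2.7, 2.7]. Speed limits (rad/s): [2.57, 2.57, 3.14, 3.14, 3.14, 3.14].

### API

Orientations are given as [roll, pitch, yaw] about the fixed x, y, z axes, in that order (R = Rz(yaw) Ry(pitch) Rx(roll)).
In Python, from rig import manip gives the robot as it stands. The module is installed in compiled form; this text tells all that it offers.
- The arm moves only by the tool drive_tool, never from a script. Its argument "moves" is a list of rows, each an object of numbers: "tx", "ty", "tz": the shift along the tool's x, y, z in mm; "twist": the turn about the tool's z in rad; "hand": the opening, from 0 (shut) to 1 (fully open). In form: [{"tx": .., "ty": .., "tz": .., "twist": .., "hand": ..}, ...]. A call has 1 to 20 rows; each row is the pose to reach, as a shift and turn from the pose commanded when the call began, along the tool's axes at that moment; what a row does not reach only later rows make up. A row lasts 1/8 s, in which the tool goes at most 62.5 mm and 10.7 degrees, less where a joint would pass 70% of its speed; a pose out of reach is approached as far as the arm can. A call with a gripper value outside its range is refused whole. The fingers move at their own pace and stop on an object; the grip force is fixed at half the most. Time passes only in rows, so rows that repeat a pose let the fingers close. It gives the time, the measured TCP pose, the force, the opening and the grip force at its end, in the units of the state.
- manip.get_state(): the state, without advancing time (a new reading comes with each control period).
- manip.camera(name): name is "scene" or "top" or "wrist"; returns a dict with "frame" (480x640x3 uint8, red, green, blue), "camera_matrix" (3x3 intrinsics, pixels), "origin" and "rotation" of the camera in the world; the wrist camera has in their place "mount" (4x4, takes a point from camera to tool coordinates, whose origin is the TCP and whose axes are the flange's). Camera axes: x right, y down, z forward; pixel columns grow to the right and rows downward; lengths in m; the calibration is good to about 2 mm. A picture is of the moment at which its call begins: read the wrist's pose just before it. There is no depth.
- manip.finish_job(): hands the job in; it is judged then, once.
Trained networks look in a picture, given as the dict that the camera call returned (one of the last four; its "shot" number tells which), for a name from the list of things; names that differ only in an ending like _2 or _b are one class to them, and where a whole thing is asked for, a point or a joint stands for the part that bears it (a point fixed in the world has none). Each returns a list of dicts, best first, with "confidence" (0 to 1); they miss things now and then, are a little off and sometimes report something else, mostly with a low value. They report only what shows in the picture. A call takes as long as a camera call.
- manip.trace(picture, name): "region" (480x640 bool, what is visible of it) and "bbox" ([left, top, right, bottom] in pixels, round what is visible of it).
The state is a dict: "time": time; "joint_positions": joint angles; "joint_vel": joint speeds; "joint_torque": joint torques, N m; "position": TCP position; "tcp_rot": TCP orientation; "wrist_force": force on the tool from outside, world axes, zero at the start; "torque": the same for the moment, N m; "gripper_width": finger opening in m; "grasp_force": force on a finger pad.
Only numpy, scipy, OpenCV 4.12 (cv2) and the standard library are available. Lean on these libraries where they do the work, as an engineer would, in place of code of your own. Each camera call takes 0.05 s, during which the arm holds its last target. There are 200 camera calls.

### The job

The top half of the button mould is still in the small blue vise where its dowel holes were drilled: slide the vise jaw open by its red knob and lift the half out by its orange rib. Fit it over the two dowels of the bottom half, press the two halves fully together against the springs, and finish while still holding them pressed shut. Leave the bottom half about where it stands, the jaw open, and do not disturb the green thread spool, the round tin or the stapler standing near them.

Things in the scene. Friction and masses are not known exactly. Their poses are not given: they have to be found in the camera images.
- vise: Blue low vise fixed on the desk, base 225 x 70 x 14 mm. Origin: on the desk under the centre of the clamped mould half; z up, x from the dark moving jaw (-x) to the blue fixed jaw (+x, top at z 31 mm, face at x 45 mm). The mould half lies flat on the base at z 14 mm, its long side along x. The base runs from x -156 mm (end block, top z 33 mm) to +69 mm.
- vise_jaw (a joint): Opening of the dark sliding jaw, m: about 0 closed, 0.035 fully open; opens along the vise's -x against about 3 N of friction and stays where it is left. 60 mm wide, flat top at z 41 mm; its 7 mm thick lip reaches 8 mm over the end of the mould half, so the half cannot come straight up until the jaw is open by about 10 mm.
- vise_knob (a point): Centre of the top of the jaw's red upright round knob, 20 mm in diameter and 34 mm tall, standing on the jaw's flat top, 85 mm from the vise origin along -x when closed. Moves with the jaw.
- mould_top: Top half of the mould: aluminium plate 90 x 56 x 18 mm (x, y, z), about 0.25 kg, with two through holes 11.5 mm in diameter at x -32 and +32 mm, y 0. In the middle of the top stands an orange rib to hold it by, 40 mm long along x, 16 mm thick along y, 31 mm tall (top at z 49 mm). Origin: centre of the underside, z up. Fits the bottom half either way round.
- mould_base: Bottom half, loose on the desk, 0.9 kg: aluminium block 90 x 56 mm on a black foot 106 x 72 x 8 mm; flat upper face at z 32 mm. Two upright steel dowels, 10 mm in diameter, 16 mm tall with tapered noses, at x -32 and +32 mm, y 0. Origin: centre of the underside, z up. Closed, the top half's origin is 32 mm straight above this one and their x axes are parallel (either way round).
- spring_pins (a joint): How far the two brass spring pins of the bottom half (at x 0, y +-19 mm, 10 mm in diameter) are pressed in, m: 0 = 6 mm proud of the face, 0.006 = flush. Together they push back with about 5 N at 0 and 11 N when flush, so the top half's weight does not close the mould and it opens again when let go.
- thread_spool: Bystander: light green thread spool, 32 mm in diameter, 44 mm tall, upright. Origin: centre of underside.
- button_tin: Bystander: the round tin, grey with a teal lid, between the vise and the keyboard (not the one behind by the cash box), 63 mm in diameter, 32 mm tall. Origin: centre of underside.
- stapler: Bystander: red and black stapler, 36 x 146 x 54 mm. Origin: centre of underside.

How it is judged:
By the outcome, as a careful person would: the job done as asked, in the order asked, and still so for the second after the job is handed in, while the arm keeps its last pose, push and grip.
It also fails if it takes over 48 s, if anything falls off the work surface, if the arm or the gripper's body presses on something with over 40 N, if the wrist force passes 120 N, or if a joint passes its speed limit or range.

## Working session

There is one attempt and no reset: what is moved stays moved. The work goes in short steps, Python scripts to look and compute and a tool call to move; the robot and the scene stay as the last step left them, time stands still between calls to the robot, and variables do not carry over. Pictures are saved under pics/ and viewed, at most 10 in all, crops included, and the job is handed in when it is done.

Besides the shell and the picture viewer there is one more tool, called after ">>>" as name(argument=value, ...) on one line, values as JSON. drive_tool: Moves the arm, as the interface text tells. Its arguments: {"type":"object","properties":{"moves":{"type":"array"}},"required":["moves"]}

```bash
mkdir -p pics
cat > h.py <<'E'
import numpy as np, cv2
from rig import manip
from scipy.spatial.transform import Rotation as Ro
def shot(n):
    s=manip.get_state(); p=manip.camera(n)
    if n=="wrist":
        T=np.eye(4); T[:3,3]=s["position"]; r=np.array(s["tcp_rot"]); T[:3,:3]=r if r.shape==(3,3) else Ro.from_euler('xyz',r).as_matrix()
        M=T@np.array(p["mount"]); p["R"],p["o"]=M[:3,:3],M[:3,3]
    else: p["R"],p["o"]=np.array(p["rotation"]),np.array(p["origin"])
    return p
def back(p,uv,z):
    d=p["R"]@np.linalg.inv(p["camera_matrix"])@np.array([uv[0],uv[1],1.]); return p["o"]+d*(z-p["o"][2])/d[2]
def proj(p,X):
    q=np.array(p["camera_matrix"])@p["R"].T@(np.array(X)-p["o"]); return q[:2]/q[2]
def save(p,f): cv2.imwrite("pics/"+f,cv2.cvtColor(p["frame"],cv2.COLOR_RGB2BGR))
E
python3 - <<'E'
from h import *
print(manip.get_state())
for n in("scene","top"):
    p=shot(n); save(p,n+"0.png"); print(n,p["o"],p["R"].round(3).tolist())
    for t in["vise","vise_knob","mould_top","mould_base","thread_spool","button_tin","stapler"]:
        for r in manip.trace(p,t)[:2]:
            m=cv2.minAreaRect(np.argwhere(r["region"])[:,::-1].astype(np.float32)); print(t,round(r["confidence"],2),r["bbox"],m, back(p,m[0],.02).round(3))
E
```

```text
{'time': 0.0, 'joint_positions': array([ 1.07597372e+00,  2.76541193e-01,  1.50610570e+00, -3.99296982e-06,
        1.36070405e+00, -1.21033107e-01]), 'joint_vel': array([ 0.00020351,  0.00143257, -0.00135902, -0.00056446, -0.00023992,
        0.00010126]), 'joint_torque': array([-2.63401329e-03, -4.04585552e+01, -2.37229300e+01,  6.97857351e-02,
        3.49264860e-02, -1.63996247e-04]), 'position': array([0.20971204, 0.53478472, 0.20464637]), 'tcp_rot': array([-3.13984676e+00, -2.08416068e-04,  2.76780381e+00]), 'wrist_force': array([ 0.46262944, -0.54431095, -0.58471431]), 'torque': array([0.00424502, 0.00137316, 0.00010542]), 'grasp_force': 0.0, 'gripper_width': 0.0936041521231776}
scene [ 0.12526927 -0.5010051   0.72626521] [-2.457, -0.012, -0.936]Traceback (most recent call last):
  File "<stdin>", line 7, in <module>
  File "h.py", line 12, in back
    d=p["R"]@np.linalg.inv(p["camera_matrix"])@np.array([uv[0],uv[1],1.]); return p["o"]+d*(z-p["o"][2])/d[2]
                                                                                                         ~^^^
IndexError: invalid index to scalar variable.
```

```bash
sed -i 's/else: p\["R"\],p\["o"\]=np.array(p\["rotation"\]),/else: p["R"],p["o"]=Ro.from_euler("xyz",p["rotation"]).as_matrix(),/' h.py
python3 - <<'E'
from h import *
for n in("scene","top"):
    p=shot(n); save(p,n+"0.png"); print(n,p["o"],p["R"].round(3).tolist())
    for t in["vise","vise_knob","mould_top","mould_base","thread_spool","button_tin","stapler"]:
        for r in manip.trace(p,t)[:2]:
            m=cv2.minAreaRect(np.argwhere(r["region"])[:,::-1].astype(np.float32)); print(t,round(r["confidence"],2),r["bbox"],[np.round(a).tolist() for a in m], back(p,m[0],.02).round(3))
E
```

```text
scene [ 0.12526927 -0.5010051   0.72626521] [[0.593, -0.619, 0.515], [-0.805, -0.465, 0.367], [0.012, -0.632, -0.775]]
vise 0.94 [200.6, 182.2, 309.9, 264.8] [[255.0, 217.0], [41.0, 114.0], 56.0] [ 0.556 -0.028  0.02 ]
vise_knob 0.87 [225.0, 204.0, 270.2, 241.3] [[247.0, 220.0], [35.0, 35.0], 48.0] [ 0.541 -0.02   0.02 ]
mould_top 0.86 [253.8, 183.3, 300.2, 228.5] [[277.0, 203.0], [29.0, 42.0], 54.0] [ 0.613 -0.037  0.02 ]
mould_base 0.96 [307.2, 290.3, 380.6, 352.6] [[342.0, 320.0], [44.0, 62.0], 52.0] [ 0.47 -0.3   0.02]
thread_spool 0.76 [276.6, 273.7, 296.3, 305.5] [[285.0, 290.0], [27.0, 18.0], 86.0] [ 0.46  -0.184  0.02 ]
button_tin 0.83 [326.4, 211.6, 361.8, 249.0] [[342.0, 230.0], [34.0, 32.0], 90.0] [ 0.634 -0.185  0.02 ]
stapler 0.8 [373.3, 231.7, 445.7, 290.1] [[410.0, 258.0], [81.0, 29.0], 27.0] [ 0.655 -0.326  0.02 ]
stapler 0.3 [335.5, 302.6, 354.1, 323.4] [[343.0, 312.0], [26.0, 6.0], 45.0] [ 0.483 -0.293  0.02 ]
top [ 0.46795097 -0.16815405  0.92541951] [[-0.021, -0.996, 0.084], [-0.999, 0.023, 0.023], [-0.025, -0.084, -0.996]]
vise 0.77 [239.1, 180.5, 293.2, 299.2] [[267.0, 240.0], [36.0, 114.0], 9.0] [ 0.559 -0.033  0.02 ]
vise 0.21 [251.9, 192.4, 285.2, 239.7] [[270.0, 216.0], [30.0, 42.0], 10.0] [ 0.607 -0.04   0.02 ]
vise_knob 0.59 [243.4, 236.1, 278.5, 268.5] [[263.0, 252.0], [31.0, 32.0], 9.0] [ 0.535 -0.025  0.02 ]
mould_top 0.81 [252.2, 195.8, 285.8, 238.4] [[270.0, 215.0], [30.0, 41.0], 10.0] [ 0.608 -0.04   0.02 ]
mould_base 0.63 [377.5, 251.4, 420.0, 305.0] [[399.0, 279.0], [37.0, 52.0], 13.0] [ 0.476 -0.294  0.02 ]
thread_spool 0.47 [335.2, 281.6, 352.9, 296.2] [[344.0, 289.0], [16.0, 15.0], 90.0] [ 0.458 -0.187  0.02 ]
button_tin 0.67 [326.4, 185.0, 360.9, 214.5] [[341.0, 200.0], [31.0, 32.0], 90.0] [ 0.637 -0.184  0.02 ]
```

View pics/scene0.png

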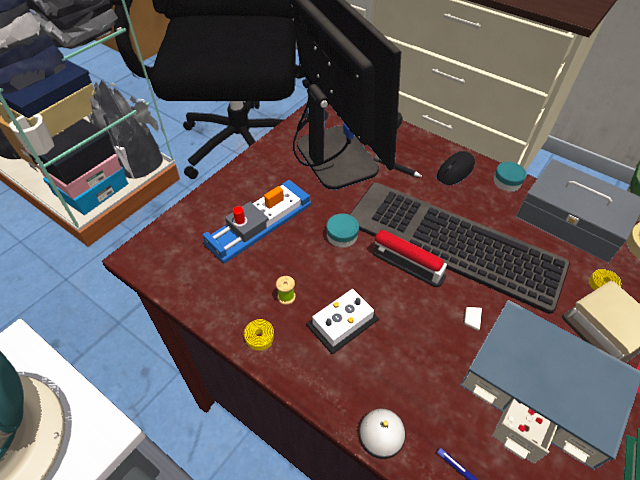

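View pics/top0.png

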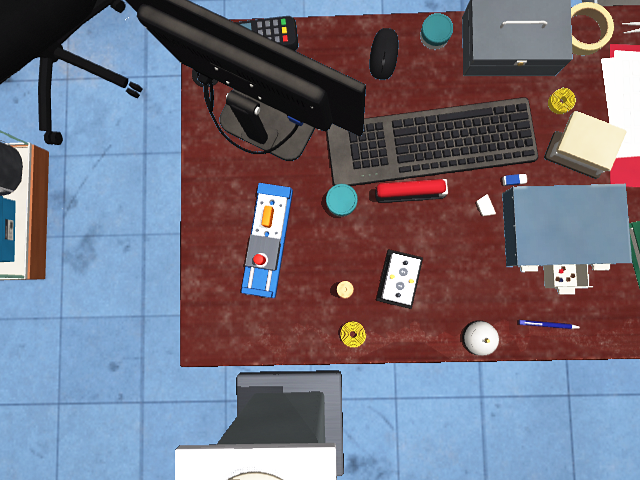

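```bash
cat >> h.py <<'E'
def tri(ps,uvs):
    A=np.zeros((3,3));b=np.zeros(3);L=[]
    for p,uv in zip(ps,uvs):
        d=p["R"]@np.linalg.inv(p["camera_matrix"])@np.array([uv[0],uv[1],1.]);d/=np.linalg.norm(d);P=np.eye(3)-np.outer(d,d);A+=P;b+=P@p["o"]
    return np.linalg.solve(A,b)
def blob(p,lo,hi,box,minA=15):
    h=cv2.cvtColor(p["frame"],cv2.COLOR_RGB2HSV);m=cv2.inRange(h,np.array(lo),np.array(hi));k=np.zeros_like(m);x0,y0,x1,y1=[int(v) for v in box];k[y0:y1,x0:x1]=255;m&=k
    n,l,s,c=cv2.connectedComponentsWithStats(m)
    return [(c[i].round(1).tolist(),s[i].tolist()) for i in range(1,n) if s[i][4]>=minA]
E
python3 - <<'E'
from h import *
a=shot("scene");b=shot("top")
print("monitor corner",tri([a,b],[(398,155),(363,133)]),tri([a,b],[(398,50),(365,85)]))
for p,bx,bb in((a,(200,180,310,265),(307,290,381,353)),(b,(239,180,293,299),(377,250,421,306))):
    print("rib",blob(p,(8,150,100),(20,255,255),bx)); print("knob",blob(p,(0,150,80),(5,255,255),bx))
    print(p["camera_matrix"][0][0])
w=shot("wrist");print(w["mount"].round(3),w["camera_matrix"])
r=manip.trace(b,"mould_base")[0]["region"];m=cv2.minAreaRect(np.argwhere(r)[:,::-1].astype(np.float32));
q=[back(b,c,.01)[:2].round(3).tolist() for c in cv2.boxPoints(m)];print("base corners",q)
E
```

```text
monitor corner [ 0.72678023 -0.22672773  0.16755535] [ 0.71599863 -0.21054868  0.36824081]
rib [([273.3, 196.7], [264, 186, 19, 23, 288])]
knob [([218.1, 190.8], [200, 180, 43, 27, 494]), ([280.1, 181.3], [275, 180, 12, 5, 31]), ([302.0, 185.1], [291, 180, 19, 14, 105]), ([241.9, 190.2], [237, 189, 11, 4, 16]), ([240.4, 209.5], [232, 193, 29, 31, 242]), ([211.3, 208.6], [207, 206, 9, 6, 18]), ([283.7, 245.8], [242, 208, 68, 57, 1557]), ([201.3, 225.8], [200, 212, 5, 30, 81]), ([211.9, 230.1], [205, 228, 14, 5, 25]), ([203.7, 248.2], [200, 245, 8, 7, 24]), ([211.4, 254.3], [210, 252, 4, 5, 15]), ([235.2, 260.0], [233, 256, 5, 9, 25])]
470.9862357967245
rib [([267.2, 215.8], [262, 206, 12, 22, 142])]
knob [([255.3, 183.9], [239, 180, 44, 13, 251]), ([289.4, 182.7], [282, 180, 11, 9, 40]), ([243.7, 196.9], [241, 195, 6, 5, 19]), ([291.0, 209.1], [289, 197, 4, 22, 43]), ([240.0, 219.9], [239, 217, 5, 9, 18]), ([244.6, 237.2], [239, 217, 14, 39, 159]), ([288.3, 238.8], [283, 221, 10, 35, 169]), ([258.9, 259.2], [253, 254, 13, 11, 104]), ([287.4, 274.5], [279, 265, 14, 22, 143]), ([240.4, 277.4], [239, 268, 5, 25, 74]), ([284.9, 292.5], [277, 283, 16, 16, 88]), ([245.2, 296.0], [240, 294, 13, 5, 35])]
456.1428256229157
[[ 0.001 -0.973 -0.231  0.066]
 [ 1.     0.     0.001 -0.001]
 [-0.    -0.231  0.973 -0.178]
 [ 0.     0.     0.     1.   ]] [[426.76133227   0.         313.64743439]
 [  0.         426.76133227 245.02936494]
 [  0.           0.           1.        ]]
base corners [[0.434, -0.247], [0.536, -0.275], [0.517, -0.346], [0.415, -0.317]]
```

>>> drive_tool(moves=[{"tx": -49,"ty": -36,"tz": -5,"twist": -0.02},{"tx": -98,"ty": -72,"tz": -5,"twist": -0.04},{"tx": -147,"ty": -108,"tz": -5,"twist": -0.06},{"tx": -197,"ty": -144,"tz": -5,"twist": -0.08},{"tx": -246,"ty": -180,"tz": -5,"twist": -0.1},{"tx": -295,"ty": -217,"tz": -5,"twist": -0.12},{"tx": -345,"ty": -253,"tz": -5,"twist": -0.14},{"tx": -394,"ty": -290,"tz": -5,"twist": -0.16},{"tx": -443,"ty": -326,"tz": -5,"twist": -0.18},{"tx": -493,"ty": -362,"tz": -5,"twist": -0.2},{"tx": -543,"ty": -399,"tz": -5,"twist": -0.21},{"tx": -543,"ty": -399,"tz": -5,"twist": -0.21},{"tx": -543,"ty": -399,"tz": -5,"twist": -0.21}])

```text
schema error: expected keys tx, ty, tz, twist, hand
```

Run:
```python
from h import *
s=manip.get_state();print(s["time"],s["position"],s["tcp_rot"],s["joint_positions"].round(2))
w=shot("wrist");save(w,"w1.png")
for t in["vise","vise_knob","mould_top"]:
    for r in manip.trace(w,t)[:1]:
        m=cv2.minAreaRect(np.argwhere(r["region"])[:,::-1].astype(np.float32)); print(t,round(r["confidence"],2),r["bbox"],[np.round(a).tolist() for a in m], back(w,m[0],.03).round(3))
```

```text
1.1 [0.21001415 0.53533309 0.2054916 ] [3.14147795e+00 1.99475904e-05 2.76774519e+00] [ 1.08  0.28  1.5  -0.    1.36 -0.12]
```

View pics/w1.png

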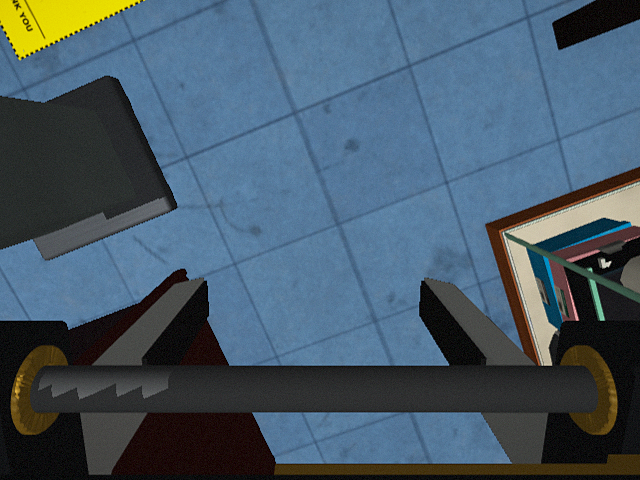

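>>> drive_tool(moves=[{"tx": -49,"ty": -36,"tz": -5,"twist": -0.02,"hand": 1},{"tx": -98,"ty": -72,"tz": -5,"twist": -0.04,"hand": 1},{"tx": -147,"ty": -108,"tz": -5,"twist": -0.06,"hand": 1},{"tx": -197,"ty": -144,"tz": -5,"twist": -0.08,"hand": 1},{"tx": -246,"ty": -180,"tz": -5,"twist": -0.1,"hand": 1},{"tx": -295,"ty": -217,"tz": -5,"twist": -0.12,"hand": 1},{"tx": -345,"ty": -253,"tz": -5,"twist": -0.14,"hand": 1},{"tx": -394,"ty": -290,"tz": -5,"twist": -0.16,"hand": 1},{"tx": -443,"ty": -326,"tz": -5,"twist": -0.18,"hand": 1},{"tx": -493,"ty": -362,"tz": -5,"twist": -0.2,"hand": 1},{"tx": -543,"ty": -399,"tz": -5,"twist": -0.21,"hand": 1},{"tx": -543,"ty": -399,"tz": -5,"twist": -0.21,"hand": 1},{"tx": -543,"ty": -399,"tz": -5,"twist": -0.21,"hand": 1}])

```text
time: 2.92
position: [0.5692, -0.0341, 0.2101]
tcp_rot: [3.141, -0.002, 2.977]
wrist_force: [-1.2, 0.5, -0.3]
gripper_width: 0.0941
grasp_force: 0.0
```

Run:
```python
from h import *
s=manip.get_state();print(s["time"],s["position"],s["tcp_rot"],s["joint_positions"].round(2))
w=shot("wrist");save(w,"w2.png")
for t in["vise","vise_knob","mould_top"]:
    for r in manip.trace(w,t)[:1]:
        m=cv2.minAreaRect(np.argwhere(r["region"])[:,::-1].astype(np.float32)); print(t,round(r["confidence"],2),r["bbox"],[np.round(a).tolist() for a in m], back(w,m[0],.03).round(3))
print("rib",blob(w,(8,150,100),(20,255,255),(100,0,540,360))); print("knob",blob(w,(0,200,120),(5,255,255),(100,0,540,360)))
```

```text
2.925 [ 0.56918617 -0.03407081  0.21008233] [ 3.14074690e+00 -1.51563912e-03  2.97697810e+00] [-0.18  0.27  1.51  0.    1.37 -1.59]
vise_knob 0.66 [279.3, 147.3, 355.1, 223.4] [[316.0, 184.0], [76.0, 78.0], 1.0] [ 0.536 -0.027  0.03 ]
mould_top 0.96 [284.2, 221.5, 348.8, 312.2] [[316.0, 267.0], [90.0, 65.0], 90.0] [ 0.607 -0.039  0.03 ]
rib [([316.6, 260.9], [306, 242, 20, 55, 307])]
knob [([316.8, 165.4], [305, 152, 25, 27, 527])]
```

View pics/w2.png

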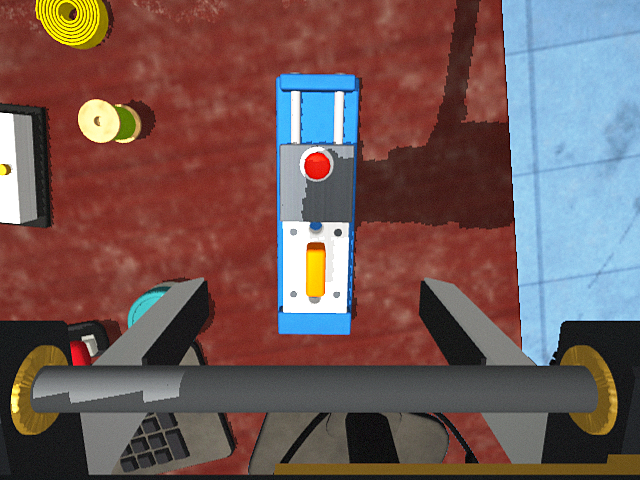

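Run:
```python
from h import *
w=shot("wrist")
k=back(w,(316.8,165.4),.075); 
h=cv2.cvtColor(w["frame"],cv2.COLOR_RGB2HSV);m=cv2.inRange(h,np.array((8,120,60)),np.array((25,255,255)));m[:235]=0;m[320:]=0;m[:,:295]=0;m[:,335:]=0
r=cv2.minAreaRect(np.argwhere(m)[:,::-1].astype(np.float32));print(r)
c=back(w,r[0],.06)
e=[back(w,q,.014) for q in((277,95),(360,95),(279,315),(351.5,315))]
print(k,c,c-k,np.degrees(np.arctan2(*(c-k)[1::-1])),np.linalg.norm((c-k)[:2]))
f=(e[2]+e[3]-e[0]-e[1]);print(np.degrees(np.arctan2(f[1],f[0])),[x.round(4) for x in e])
T=Ro.from_euler('xyz',manip.get_state()["tcp_rot"]).as_matrix();P=manip.get_state()["position"]
for x in(k,c): print("tool",(T.T@(x-P)*1000).round(1))
```

```text
((314.0, 269.0), (54.0, 18.0), 90.0)
[ 0.51890555 -0.02294808  0.075     ] [ 0.6000552  -0.03817621  0.06      ] [ 0.08114965 -0.01522812 -0.015     ] -10.628224653984155 0.08256610827137377
-9.99130946714789 [array([ 0.4596, -0.0465,  0.014 ]), array([0.4707, 0.0217, 0.014 ]), array([ 0.6527, -0.08  ,  0.014 ]), array([ 0.6637, -0.0128,  0.014 ])]
tool [ 51.3   1.9 135.8]
tool [-3.120e+01 -1.000e-01  1.508e+02]
```

>>> drive_tool(moves=[{"tx": 10,"ty": 1,"tz": 40,"twist": 0.015,"hand": 0},{"tx": 20,"ty": 1,"tz": 80,"twist": 0.015,"hand": 0},{"tx": 20,"ty": 1,"tz": 110,"twist": 0.015,"hand": 0},{"tx": 20,"ty": 1,"tz": 135,"twist": 0.015,"hand": 0},{"tx": 20,"ty": 1,"tz": 150,"twist": 0.015,"hand": 0},{"tx": 20,"ty": 1,"tz": 157,"twist": 0.015,"hand": 0},{"tx": 26,"ty": 1,"tz": 157,"twist": 0.015,"hand": 0},{"tx": 32,"ty": 1,"tz": 157,"twist": 0.015,"hand": 0},{"tx": 37,"ty": 1,"tz": 157,"twist": 0.015,"hand": 0},{"tx": 42,"ty": 1,"tz": 157,"twist": 0.015,"hand": 0},{"tx": 47,"ty": 1,"tz": 157,"twist": 0.015,"hand": 0},{"tx": 52,"ty": 1,"tz": 157,"twist": 0.015,"hand": 0},{"tx": 57,"ty": 1,"tz": 157,"twist": 0.015,"hand": 0},{"tx": 61,"ty": 1,"tz": 157,"twist": 0.015,"hand": 0},{"tx": 64,"ty": 1,"tz": 157,"twist": 0.015,"hand": 0},{"tx": 64,"ty": 1,"tz": 157,"twist": 0.015,"hand": 0}])

```text
time: 5.18
position: [0.507, -0.0233, 0.0539]
tcp_rot: [-3.141, 0.001, 2.963]
wrist_force: [2.7, 0.8, 2.1]
gripper_width: 0.0004
grasp_force: 1.4
```

>>> drive_tool(moves=[{"tx": -8,"ty": 0,"tz": 0,"twist": 0,"hand": 0},{"tx": -10,"ty": 0,"tz": -40,"twist": 0,"hand": 0},{"tx": -30,"ty": 1,"tz": -80,"twist": 0,"hand": 1},{"tx": -60,"ty": 2,"tz": -80,"twist": 0,"hand": 1},{"tx": -90,"ty": 2,"tz": -80,"twist": 0,"hand": 1},{"tx": -96,"ty": 2,"tz": -80,"twist": 0,"hand": 1},{"tx": -96,"ty": 2,"tz": -80,"twist": 0,"hand": 1},{"tx": -96,"ty": 2,"tz": -80,"twist": 0,"hand": 1},{"tx": -96,"ty": 2,"tz": -80,"twist": 0,"hand": 1}])

```text
time: 6.3
position: [0.6006, -0.0379, 0.1335]
tcp_rot: [-3.142, -0.001, 2.963]
wrist_force: [0.0, 1.1, -0.4]
gripper_width: 0.067
grasp_force: 0.0
```

Run:
```python
from h import *
s=manip.get_state();print(s["time"],s["position"],s["tcp_rot"],s["gripper_width"])
w=shot("wrist");save(w,"w3.png")
```

```text
6.3 [ 0.60057302 -0.03788555  0.13351173] [-3.14156743e+00 -8.52555056e-04  2.96292131e+00] 0.06699646438968695
```

View pics/w3.png

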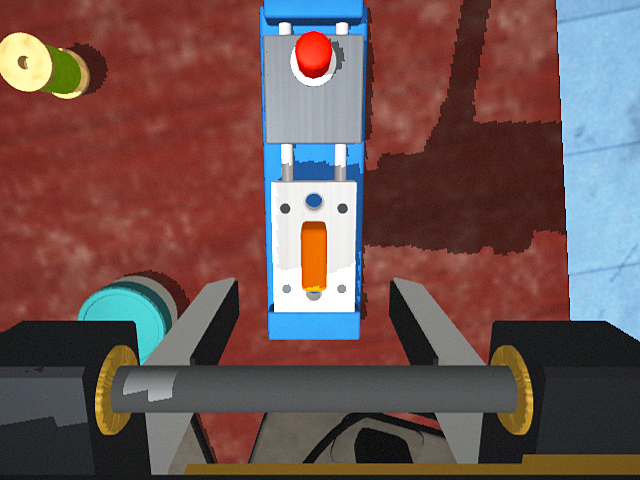

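```bash
cat >> h.py <<'E'
def tool(x):
    s=manip.get_state();T=Ro.from_euler('xyz',s["tcp_rot"]).as_matrix();return (T.T@(np.array(x)-s["position"])*1000).round(1)
def hole(p,box,lo,hi,open_=0):
    pass
E
python3 - <<'E'
from h import *
w=shot("wrist")
for n,q,z in(("NL",(271.5,181.5),.032),("NR",(355.5,181),.032),("FL",(272.5,312),.032),("FR",(356.5,312),.032),("hole",(314,201),.032),("s1",(285,208.5),.032),("s2",(342.5,208.5),.032),("s3",(284,289),.032),("s4",(342,289),.032),("ribN",(314,221.5),.063),("ribF",(314,286),.063)):
    print(n,tool(back(w,q,z)),(back(w,q,z)*1e3).round(1))
g=cv2.cvtColor(w["frame"],cv2.COLOR_RGB2HSV)
r=cv2.inRange(g,np.array((95,60,40)),np.array((125,255,255)));r[:188]=0;r[214:]=0;r[:,:300]=0;r[:,330:]=0
(x,y),rad=cv2.minEnclosingCircle(np.argwhere(r)[:,::-1].astype(np.float32));print("hole",x,y,rad,tool(back(w,(x,y),.032)))
m=cv2.inRange(g,np.array((6,150,60)),np.array((25,255,255)));m[:,:290]=0;m[:,340:]=0;m[:210]=0;m[300:]=0
print([ (v,np.flatnonzero(m[v])[[0,-1]].tolist()) for v in range(224,294,8) if m[v].any()])
E
```

```text
NL [ 42.7 -28.  101.7] [554.  -57.9  32. ]
NR [ 43.1  26.6 101.7] [563.3  -4.1  32. ]
FL [-47.8 -29.3 101.7] [642.9 -75.3  32. ]
FR [-47.8  29.4 101.7] [653.3 -17.5  32. ]
hole [ 30.   -0.3 101.7] [571.4 -32.9  32. ]
s1 [ 25.1 -19.5 101.7] [572.9 -52.6  32. ]
s2 [ 25.1  18.5 101.7] [579.6 -15.3  32. ]
s3 [-30.9 -21.  101.7] [627.7 -64.1  32. ]
s4 [-30.9  19.  101.7] [634.8 -24.7  32. ]
ribN [21.9 -0.4 70.7] [579.4 -34.4  63. ]
ribF [-18.1  -0.3  70.7] [618.8 -41.5  63. ]
hole 313.5 199.0 7.762187480926514 [ 31.4  -0.7 101.7]
[(224, [303, 325]), (232, [301, 326]), (240, [301, 326]), (248, [301, 326]), (256, [301, 326]), (264, [301, 326]), (272, [302, 326]), (280, [302, 325]), (288, [303, 324])]
```

>>> drive_tool(moves=[{"tx": 0,"ty": 0,"tz": 35,"twist": 0,"hand": 1},{"tx": 0,"ty": 0,"tz": 70,"twist": 0,"hand": 1},{"tx": -1,"ty": 0,"tz": 88,"twist": 0,"hand": 0.6},{"tx": -1,"ty": 0,"tz": 97,"twist": 0,"hand": 0.6},{"tx": -1,"ty": 0,"tz": 97,"twist": 0,"hand": 0},{"tx": -1,"ty": 0,"tz": 97,"twist": 0,"hand": 0},{"tx": -1,"ty": 0,"tz": 97,"twist": 0,"hand": 0},{"tx": -1,"ty": 0,"tz": 97,"twist": 0,"hand": 0},{"tx": -1,"ty": 0,"tz": 97,"twist": 0,"hand": 0}])

```text
time: 7.52
position: [0.6028, -0.0383, 0.0368]
tcp_rot: [3.142, 0.001, 2.963]
wrist_force: [-0.5, -1.0, 0.3]
gripper_width: 0.0274
grasp_force: 0.0
```

>>> drive_tool(moves=[{"tx": 0,"ty": 0,"tz": 0,"twist": 0,"hand": 0},{"tx": 0,"ty": 0,"tz": 0,"twist": 0,"hand": 0},{"tx": 0,"ty": 0,"tz": 0,"twist": 0,"hand": 0},{"tx": 0,"ty": 0,"tz": -10,"twist": 0,"hand": 0},{"tx": 0,"ty": 0,"tz": -30,"twist": 0,"hand": 0},{"tx": 0,"ty": 0,"tz": -60,"twist": 0,"hand": 0},{"tx": 0,"ty": 0,"tz": -90,"twist": 0,"hand": 0},{"tx": 0,"ty": 0,"tz": -110,"twist": 0,"hand": 0},{"tx": 0,"ty": 0,"tz": -110,"twist": 0,"hand": 0}])

```text
time: 8.65
position: [0.6036, -0.0384, 0.1482]
tcp_rot: [3.141, 0.004, 2.963]
wrist_force: [1.2, -0.2, -4.0]
gripper_width: 0.0157
grasp_force: 30.0
```

>>> drive_tool(moves=[{"tx": -1,"ty": -30,"tz": 0,"twist": 0.01,"hand": 0},{"tx": -3,"ty": -75,"tz": 0,"twist": 0.03,"hand": 0},{"tx": -5,"ty": -120,"tz": 0,"twist": 0.05,"hand": 0},{"tx": -7,"ty": -165,"tz": 0,"twist": 0.07,"hand": 0},{"tx": -8,"ty": -210,"tz": 0,"twist": 0.09,"hand": 0},{"tx": -10,"ty": -255,"tz": 0,"twist": 0.09,"hand": 0},{"tx": -10,"ty": -284,"tz": 0,"twist": 0.09,"hand": 0},{"tx": -10,"ty": -284,"tz": 0,"twist": 0.09,"hand": 0},{"tx": -10,"ty": -284,"tz": 0,"twist": 0.09,"hand": 0}])

```text
time: 9.78
position: [0.5614, -0.3184, 0.1452]
tcp_rot: [3.14, -0.002, 2.873]
wrist_force: [0.2, 0.6, -3.0]
gripper_width: 0.0154
grasp_force: 30.0
```

Run:
```python
from h import *
s=manip.get_state();print(s["time"],s["position"],s["tcp_rot"],s["gripper_width"])
w=shot("wrist");save(w,"w4.png")
```

```text
9.775 [ 0.56136185 -0.31835354  0.14518072] [ 3.13964104e+00 -2.38167266e-03  2.87257608e+00] 0.015384181176200527
```

View pics/w4.png

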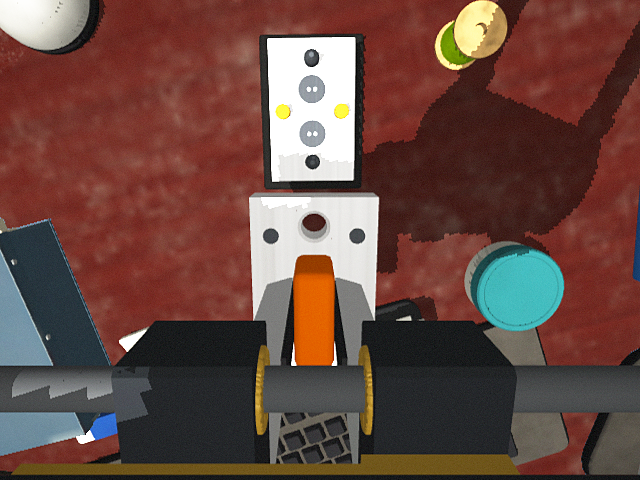

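Run:
```python
from h import *
w=shot("wrist");f=w["frame"];hsv=cv2.cvtColor(f,cv2.COLOR_RGB2HSV)
print("pins",blob(w,(20,150,120),(35,255,255),(262,90,360,130),8))
print("dark",blob(w,(0,0,0),(179,255,75),(290,40,335,180),20))
m=((hsv[...,1]<40)&(hsv[...,2]>150)).astype(np.uint8);m[188:]=0;m[:30]=0;m[:,:255]=0;m[:,370:]=0
m=cv2.morphologyEx(m,cv2.MORPH_CLOSE,np.ones((25,25)))
for v in range(45,180,15): print(v,np.flatnonzero(m[v])[[0,-1]],end=" ")
u=np.flatnonzero(m.any(1));print("rows",u[0],u[-1])
for v in range(198,250,3): print(v,f[v,296:334:2].mean(-1).astype(int))
big=cv2.resize(f[30:260,230:400],None,fx=3.4,fy=2.6*1,interpolation=cv2.INTER_CUBIC);cv2.imwrite("pics/c4.png",cv2.cvtColor(big,cv2.COLOR_RGB2BGR))
```

```text
pins [([340.7, 110.2], [334, 103, 14, 15, 170]), ([282.1, 110.8], [275, 104, 15, 15, 163])]
dark [([313.2, 58.6], [305, 49, 14, 18, 76]), ([311.9, 161.2], [305, 154, 14, 15, 126])]
45 [267 354] 60 [268 354] 75 [268 354] 90 [269 354] 105 [269 354] 120 [269 354] 135 [270 353] 150 [270 353] 165 [271 352] rows 37 180
198 [255 255 255 255 255 255 255 237 238 236 238 237 240 241 241 243 238 238
 240]
201 [255 255 255 255 255 255 255 251 229 226 230 231 232 234 237 237 233 233
 233]
204 [255 255 223 255 255 255 255 255 228 230 228 230 232 235 235 233 233 231
 235]
207 [227 230 231 255 255 227 230 229 230 232 229 230 232 234 236 233 231 230
 232]
210 [181 232 232 231 233 234 234 230 228 220 229 232 234 235 235 234 235 234
 232]
213 [232 230 232 235 230 197 208 172 158 151 153 177 189 201 240 236 232 232
 233]
216 [230 230 237 200 195  95  34  39  40  43  42  39  20 154 195 228 235 232
 234]
219 [228 234 198 188  31  39  40  39  43  43  42  47  39  40  69 203 202 235
 234]
222 [229 204 205  83  40  44  45  44  44  42  44  44  44  47  33 171 185 234
 232]
225 [230 199 200 159  33  43  46  50  48  42  49  42  42  41  83 128 193 223
 235]
228 [229 201 211 147 163  71  35  46  40  41  42  45  33 104 140 146 195 222
 234]
231 [228 212 209 169 153 156 162 123 108  83 107 121 145 144 134 198 192 233
 233]
234 [227 232 207 209 167 144 147 148 144 143 142 142 136 134 191 199 212 232
 233]
237 [227 228 232 206 208 206 171 141 136 138 141 151 164 203 196 228 231 233
 234]
240 [227 232 231 231 229 204 203 206 204 199 201 195 196 212 236 233 230 229
 232]
243 [228 227 231 231 230 230 233 231 230 222 228 231 232 231 234 234 231 231
 232]
246 [225 228 229 228 229 230 229 229 228 226 227 230 228 232 233 231 228 230
 230]
249 [226 228 232 231 228 230 228 231 226 227 228 228 231 229 234 233 230 229
 231]
```

View pics/c4.png

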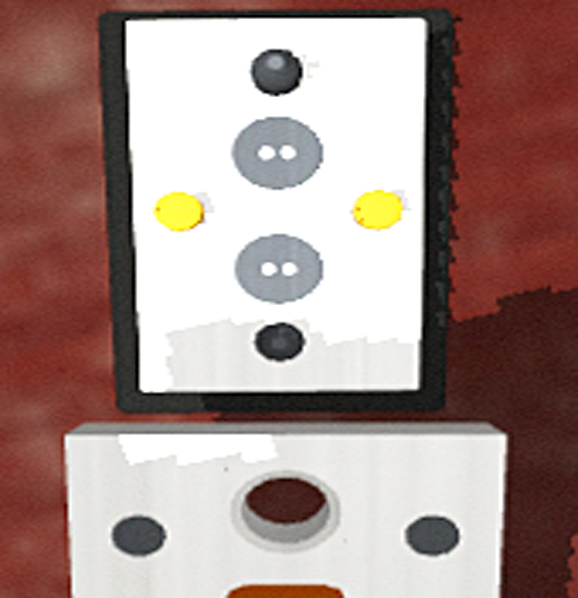

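```bash
cat >> h.py <<'E'
def report(w,items):
    for n,q,z in items: print(n,tool(back(w,q,z)),(back(w,q,z)*1e3).round(1))
E
python3 - <<'E'
from h import *
w=shot("wrist");P=manip.get_state()["position"]
report(w,[("pL",(282.1,110.8),.037),("pR",(340.7,110.2),.037),("d1",(312,57.5),.040),("d2",(312,161.2),.040),
("NL",(267.,36.5),.032),("NR",(354.7,36.5),.032),("FL",(271,180.7),.032),("FR",(352.7,180.7),.032),
("hole",(314.3,226.5),P[2]-.0048),("s1",(270.7,236),P[2]-.0048),("s2",(357.2,236),P[2]-.0048),("plateNL",(249,198),P[2]-.0048),("plateNR",(379,198),P[2]-.0048)])
E
```

```text
pL [ 87.2 -20.8 109.2] [ 472.4 -314.9   37. ]
pR [ 87.6  16.9 109.2] [ 482.  -278.5   37. ]
d1 [118.6  -1.5 106.2] [ 447.2 -288.1   40. ]
d2 [ 55.5  -1.5 106.2] [ 508.  -304.8   40. ]
NL [132.3 -29.9 114.2] [ 426.5 -311.8   32. ]
NR [132.4  25.4 114.2] [ 441.  -258.5   32. ]
FL [ 42.2 -29.4 114.1] [ 513.5 -335.2   32. ]
FR [ 42.2  26.  114.2] [ 528.1 -281.7   32. ]
hole [31.6 -0.3  4.8] [ 531.5 -310.   141.3]
s1 [ 27.3 -19.3   4.8] [ 530.6 -329.5  141.3]
s2 [27.3 18.5  4.8] [ 540.6 -293.   141.3]
plateNL [ 44.  -28.2   4.8] [ 512.2 -333.7  141.3]
plateNR [44.  27.4  4.9] [ 526.9 -280.   141.3]
```

>>> drive_tool(moves=[{"tx": 30,"ty": 0,"tz": 0,"twist": 0,"hand": 0},{"tx": 65,"ty": -1,"tz": 0,"twist": 0,"hand": 0},{"tx": 88,"ty": -1.5,"tz": 15,"twist": 0,"hand": 0},{"tx": 88,"ty": -1.5,"tz": 35,"twist": 0,"hand": 0},{"tx": 88,"ty": -1.5,"tz": 55,"twist": 0,"hand": 0},{"tx": 88,"ty": -1.5,"tz": 66,"twist": 0,"hand": 0},{"tx": 88,"ty": -1.5,"tz": 66,"twist": 0,"hand": 0},{"tx": 88,"ty": -1.5,"tz": 66,"twist": 0,"hand": 0}])

```text
time: 10.92
position: [0.4774, -0.2978, 0.0812]
tcp_rot: [-3.141, 0.001, 2.873]
wrist_force: [0.5, 0.1, -3.2]
gripper_width: 0.0158
grasp_force: 30.0
```

Run:
```python
from h import *
s=manip.get_state();print(s["time"],s["position"],s["tcp_rot"],s["gripper_width"],s["wrist_force"])
w=shot("wrist");f=w["frame"];big=cv2.resize(f[150:290,230:400],None,fx=4,fy=4,interpolation=cv2.INTER_CUBIC);cv2.imwrite("pics/c5.png",cv2.cvtColor(big,cv2.COLOR_RGB2BGR))
# predicted pixel of dowel-top centre if base at estimate
T=Ro.from_euler('xyz',s["tcp_rot"]).as_matrix()
b=np.array([.4777,-.2966]);ax=np.array([.4472-.508,-.2881+.3048]);ax/=np.linalg.norm(ax);d=b+ax*.032
print("base est",b,"dowel",d,tool([*d,.048]),"px",proj(w,[*d,.048]))
```

```text
10.925 [ 0.47741956 -0.29778842  0.08115933] [-3.14112761e+00  1.36469455e-03  2.87320143e+00] 0.015844109446268413 [ 0.50711648  0.14961505 -3.24323398]
base est [ 0.4777 -0.2966] dowel [ 0.44684283 -0.28812443] [32.2  1.3 33.2] px [317.19673404 214.31101323]
```

View pics/c5.png

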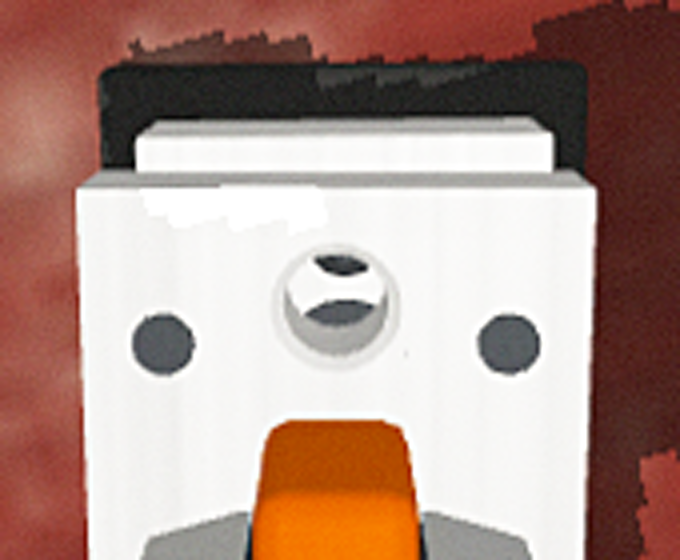

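Run:
```python
from h import *
w=shot("wrist");P=manip.get_state()["position"]
report(w,[("faceNL",(230+135/4,150+133/4),.032),("faceNR",(230+553/4,150+133/4),.032),("footL",(230+100/4,150+75/4),.008),("footR",(230+587/4,150+75/4),.008),("dowel",(230+342/4,150+264/4),.048),
("plateL",(230+77/4,150+187/4),P[2]-.0048),("plateR",(230+597/4,150+187/4),P[2]-.0048),("hole",(230+338/4,150+307/4),P[2]-.0048),("s1",(230+163/4,150+344/4),P[2]-.0048),("s2",(230+509/4,150+344/4),P[2]-.0048)])
```

```text
faceNL [ 46.  -26.9  49.2] [ 426.  -311.7   32. ]
faceNR [46.  28.4 49.2] [ 440.6 -258.4   32. ]
footL [ 52.2 -34.5  73.2] [ 418.  -317.5    8. ]
footR [52.2 36.1 73.1] [ 436.7 -249.4    8. ]
dowel [31.1  0.4 33.2] [ 447.5 -289.3   48. ]
plateL [ 44.2 -28.1   4.7] [ 427.3 -313.3   76.4]
plateR [44.2 27.6  4.7] [ 442.  -259.6   76.4]
hole [31.1 -0.1  4.8] [ 447.3 -289.8   76.4]
s1 [ 27.  -19.3   4.8] [ 446.2 -309.4   76.4]
s2 [27.  18.6  4.7] [ 456.2 -272.9   76.4]
```

>>> drive_tool(moves=[{"tx": 1.5,"ty": 1,"tz": 3,"twist": 0,"hand": 0},{"tx": 1.5,"ty": 1,"tz": 7,"twist": 0,"hand": 0},{"tx": 1.5,"ty": 1,"tz": 10,"twist": 0,"hand": 0},{"tx": 1.5,"ty": 1,"tz": 13,"twist": 0,"hand": 0},{"tx": 1.5,"ty": 1,"tz": 15,"twist": 0,"hand": 0},{"tx": 1.5,"ty": 1,"tz": 15,"twist": 0,"hand": 0}])

```text
time: 11.78
position: [0.4755, -0.2961, 0.0652]
tcp_rot: [3.141, -0.0, 2.873]
wrist_force: [-1.1, 0.3, -2.4]
gripper_width: 0.016
grasp_force: 30.0
```

>>> drive_tool(moves=[{"tx": 0,"ty": 0,"tz": 2,"twist": 0,"hand": 0},{"tx": 0,"ty": 0,"tz": 4,"twist": 0,"hand": 0},{"tx": 0,"ty": 0,"tz": 6,"twist": 0,"hand": 0},{"tx": 0,"ty": 0,"tz": 8,"twist": 0,"hand": 0},{"tx": 0,"ty": 0,"tz": 8,"twist": 0,"hand": 0}])

```text
time: 12.4
position: [0.4756, -0.2963, 0.058]
tcp_rot: [-3.141, 0.0, 2.873]
wrist_force: [-1.5, 0.3, 4.8]
gripper_width: 0.0158
grasp_force: 30.0
```

>>> drive_tool(moves=[{"tx": 0,"ty": 0,"tz": 1,"twist": 0,"hand": 0},{"tx": 0,"ty": 0,"tz": 2,"twist": 0,"hand": 0},{"tx": 0,"ty": 0,"tz": 3,"twist": 0,"hand": 0},{"tx": 0,"ty": 0,"tz": 3,"twist": 0,"hand": 0},{"tx": 0,"ty": 0,"tz": 3,"twist": 0,"hand": 0}])

```text
time: 13.02
position: [0.4756, -0.2963, 0.0551]
tcp_rot: [-3.141, 0.0, 2.873]
wrist_force: [-2.0, 1.4, 6.3]
gripper_width: 0.0154
grasp_force: 30.0
```

>>> drive_tool(moves=[{"tx": 0,"ty": 0,"tz": 0.5,"twist": 0,"hand": 0},{"tx": 0,"ty": 0,"tz": 1,"twist": 0,"hand": 0},{"tx": 0,"ty": 0,"tz": 1,"twist": 0,"hand": 0},{"tx": 0,"ty": 0,"tz": 1,"twist": 0,"hand": 0}])

```text
time: 13.52
position: [0.4757, -0.2963, 0.0545]
tcp_rot: [-3.141, 0.001, 2.873]
wrist_force: [-2.2, 2.9, 9.2]
gripper_width: 0.0158
grasp_force: 30.0
```

>>> drive_tool(moves=[{"tx": 0,"ty": 0,"tz": 0.5,"twist": 0,"hand": 0},{"tx": 0,"ty": 0,"tz": 1,"twist": 0,"hand": 0},{"tx": 0,"ty": 0,"tz": 1,"twist": 0,"hand": 0},{"tx": 0,"ty": 0,"tz": 1,"twist": 0,"hand": 0}])

```text
time: 14.02
position: [0.4757, -0.2963, 0.0545]
tcp_rot: [-3.141, 0.001, 2.873]
wrist_force: [-4.3, 2.7, 15.1]
gripper_width: 0.0158
grasp_force: 30.0
```

>>> drive_tool(moves=[{"tx": 0,"ty": 0,"tz": 0.5,"twist": 0,"hand": 0},{"tx": 0,"ty": 0,"tz": 1,"twist": 0,"hand": 0},{"tx": 0,"ty": 0,"tz": 1,"twist": 0,"hand": 0},{"tx": 0,"ty": 0,"tz": 1,"twist": 0,"hand": 0}])

```text
time: 14.52
position: [0.4757, -0.2963, 0.0545]
tcp_rot: [-3.141, 0.002, 2.873]
wrist_force: [-5.3, 3.0, 21.7]
gripper_width: 0.0162
grasp_force: 30.0
```

Run:
```python
from h import *
s=manip.get_state();print(s["position"],s["wrist_force"],s["torque"],s["tcp_rot"])
p=shot("scene");w=shot("wrist")
a=cv2.resize(p["frame"][150:370,190:390],(400,440),interpolation=cv2.INTER_CUBIC);b=cv2.resize(w["frame"][120:340,220:420],(400,440),interpolation=cv2.INTER_CUBIC)
cv2.imwrite("pics/fin.png",cv2.cvtColor(np.hstack([a,b]),cv2.COLOR_RGB2BGR))
```

```text
[ 0.47570204 -0.29630377  0.0544711 ] [-5.28142984  3.03949469 21.67277587] [ 0.8036638   0.95702924 -0.0138722 ] [-3.14092757e+00  1.50921942e-03  2.87298323e+00]
```

View pics/fin.png

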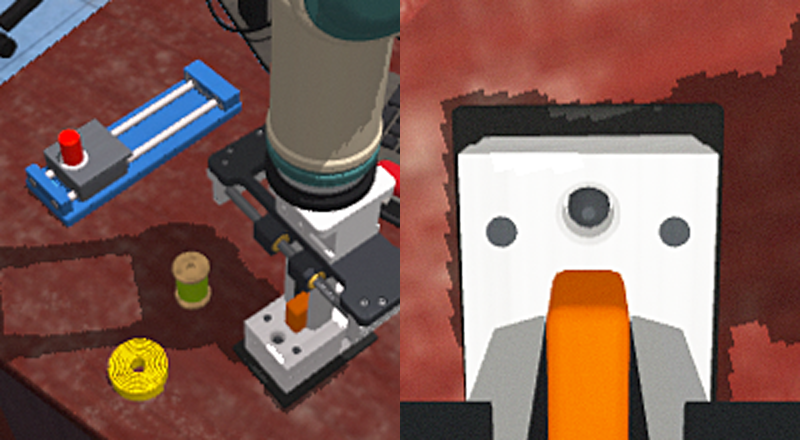

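The picture shows the dowel up inside the hole (crop at 588,207), no gap between the halves, the jaw open and the spool still upright.

```bash
python3 -c "
from rig import manip
print(manip.finish_job())"
```

```text
the job is handed in; nothing more can be done
None
```

The job is handed in: the jaw was pushed about 30 mm open, the top half sits on both dowels, and the arm is holding the mould shut at about 22 N on the wrist. That force kept rising with no further travel, so the halves are fully together. The base has not visibly moved and the spool still stands. The arm went nowhere near the tin or stapler at low height, but I did not check those two in the final picture.

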